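# Load the rack scanner and make a guarded start

### The job

Lift the amber bottle that was left in the loading lane off the bed and set it upright on the bare worktop. Then slide the row of three tube racks along the lane as one block, never lifting them, until they stand square and touching one another with the front one fully home against the scanner head. Only then flip the start box's guard cover up and over until it stays open by itself with nothing holding it, press the button beneath fully down for about half a second and let go; leave the cover open, and do not disturb the other bottles or the flask.

Things in the scene. Friction and masses are not known exactly. Their poses are not given: they have to be found in the camera images.
- bed: Fixed aluminium loading bed, 150 mm (its x, roughly away from the robot) by 290 mm (y), upper face 8 mm above the worktop. Origin: centre of its footprint at worktop height. Guide rails along both long sides: inner faces x = -62, +62 mm, tops 22 mm above the worktop. The grey scanner head, 150 x 30 mm, 46 mm tall, closes the -y end, its stop face at y = -115 mm. The +y end is open; racks slide to -y.
- stop (a point): Centre of the foot of the scanner head's stop face, at bed x = 0, y = -115 mm, z = 8 mm.
- rack_front: Loose orange microtube rack, a solid block 58 mm along its own x, 108 mm along its own y, 24 mm tall. Origin: centre of its underside. The one nearest the scanner head, its own x along the lane (bed y), its length across it.
- rack_middle: Same rack, the middle of the row.
- rack_rear: Same rack, the last of the row, farthest from the scanner head.
- amber_bottle: Amber glass bottle with a pale screw cap, body 48 mm across, 109 mm tall, 0.3 kg; the cap is 40 mm across and spans 78 to 108 mm above the bottle's foot. Origin: centre of its underside. It starts upright on the bed between the front rack and the scanner head.
- start_box: Fixed white start box, 140 mm (its x) by 110 mm (its y), 44 mm tall. Origin: centre of its footprint at worktop height; x points roughly away from the robot, z up. Under the cover, at x = -4 mm, y = 0, is the push button.
- cover (a joint): Angle of the dark metal guard cover, rad: 0 shut, 1.92 fully open. A light (60 g) shell, 82 mm wide, reaching 90 mm from its hinge towards -x of the box, 29 mm above the hinge. Hinge axis along box y. Opening swings the front edge up and over to box +x. Nearly no friction: let go below about 1.1 rad it falls shut, beyond about 1.2 rad it falls open onto its stop.
- cover_hinge (a point): Middle of the cover's hinge axis: at box x = +47 mm, y = 0, z = 52 mm.
- lug (a point): Point inside the lifting lug, a thin upright fin on the cover's top near its front edge that moves with the cover: 40 mm long (box x), 12 mm thick (box y), 32 mm tall. With the cover shut this point is 70 mm in front of the hinge, 100 mm above the worktop, midway along the fin and 13 mm below its top edge.
- start (a joint): Travel of the round grey push button (36 mm across) under the cover, m: 0 released, 0.006 fully down (about 5 N); it springs back.
- start_top (a point): Centre of the push button's top face; it is pressed straight down.
- white_bottle: Bystander: round white-bodied bottle with a blue cap, 56 mm across, 106 mm tall, loose, standing on the robot's side of the bed. Origin: centre of its underside. Fixed small clutter (tip box, pipette, marker) lies only within 0.28 m ahead of the robot base, at the front edge; between it and the bed the worktop is bare but for this bottle.
- wash_bottle: Bystander: wash bottle with a bent spout, 211 mm tall, loose, standing left of the bed. Its body is 69 mm across, centred 19 mm towards its own -y from the origin (underside).
- flask: Bystander: conical flask, 50 mm across, 85 mm tall, loose, standing behind the start box. Origin: centre of its underside.
Not all that is in view belongs to the job. What is shaped like the amber_bottle but purple or yellow is not meant.

How it is judged:
By the outcome, as a careful person would: the job done as asked, in the order asked, and still so for the second after the job is handed in, with the robot touching nothing.
It also fails if it takes over 72 s, if anything falls off the work surface, if the arm or the gripper's body presses on something with over 40 N, if the wrist force passes 120 N, or if a joint passes its speed limit or range.

### The arm

A 7-joint arm with a two-finger parallel gripper is mounted at the origin on a cart in front of the work surface, level with it; the furniture and walls round the work are solid. World frame = base frame: x ahead of the robot, y to its left, z up, the work surface at z = 0. Lengths are in m, angles in rad, forces in N, time in s.
With the tool pointing down it reaches from about 0.4 to 0.9 m from the base axis. Payload 5.5 kg.
Tool frame: the origin (TCP) lies where the fingers leave the gripper's body, on its centre line; the fingertips stand 66 mm ahead of it and the grasp point (between the pads) lies 47 mm ahead of it (bot.tcp_to_grasp is the z of the grasp point in the tool frame, in m); z points along the fingers, y is the direction in which the jaws open and shut (so a half turn about z gives the same grasp; the last joint's range is limited). The gripper opens to 92 mm and grips with 3 to 60 N. Pads are 19 mm wide; open, the fingers measure 130 mm over their backs; the gripper's body (75 mm by 190 mm) begins 47 mm behind the grasp point.
Start: joints at [-0.906, 0.501, -0.427, 1.55, 0.221, 1.138, -0.21], TCP at [0.254, 0.598, 0.292] pointing down, gripper open.
Joint ranges: [-2.88, 2.88], [-0.31, 2.03], [-1.54, 1.56], [0.2, 2.42], [-1.41, 4.55], [0.19, 2.02], [-2.57, 2.57]. Speed limits (rad/s): [2.57, 2.57, 3.14, 3.14, 3.14, 3.14, 3.14].

### API

Orientations are given as a rotation vector (axis times angle).
In Python, from rig import sensors, optics, job, bot gives the robot as it stands.
- The arm moves only by the tool send_rows, never from a script. Its argument "deltas" is a list of rows, each an object with "claw": the closure, from 0 (fully open) to 1 (shut); "travel": the shift along the tool's x, y, z in mm, a list of three; "dr": the turn, a rotation vector about the tool's x, y, z in degrees, a list of three. A call has 1 to 10 rows; each row is the pose to reach, as a shift and turn from the pose measured when the call began, along the tool's axes at that moment; what a row does not reach only later rows make up. A row lasts 1/10 s, in which the tool goes at most 50 mm and 8.59 degrees, less where a joint would pass 70% of its speed; a pose out of reach is approached as far as the arm can. A call with a gripper value outside its range is refused whole. The fingers move at their own pace and stop on an object; "squeeze" is the grip in N (left out, the last holds). Time passes only in rows, so rows that repeat a pose let the fingers close. It gives the time, the measured TCP pose, the force and the opening at its end, in the units of the state.
- sensors.state(): the state, without advancing time (a new reading comes with each control period).
- optics.grab_frame(name): name is "scene" or "side" or "wrist"; returns (picture, depth): 420x560x3 uint8, red, green, blue; 420x560 float32, m along the optical axis (not along the pixel's ray), 0 where there is no reading.
- optics.camera_params(name): a dict with "mtx" (3x3 intrinsics, pixels), "R" (3x3) and "t" (3): a world point X has camera coordinates R X + t; the wrist camera has in their place "T_tool_cam" (4x4, takes a point from camera to tool coordinates, whose origin is the TCP and whose axes are the flange's). Camera axes: x right, y down, z forward; pixel columns grow to the right and rows downward; lengths in m; the calibration is good to about 2 mm. A picture is of the moment at which its call begins: read the wrist's pose just before it. camera_params takes no time and is no camera call.
- job.sign_off(): hands the job in, once; it reports no verdict.
The state is a dict: "clock": time; "joint_pos": joint angles; "dq": joint speeds; "joint_efforts": joint torques, N m; "tcp_pos": TCP position; "ee_rot": TCP orientation; "wrist_force": force on the tool from outside, world axes, zero at the start; "moment": the same for the moment, N m; "opening": finger opening in m.
Only numpy, scipy, OpenCV 4.12 (cv2) and the standard library are available. Lean on these libraries where they do the work, as an engineer would, in place of code of your own. Each camera call takes 0.05 s, during which the arm holds its last target.

## Working session

There is one attempt and no reset: what is moved stays moved. The work goes in short steps, Python scripts to look and compute and a tool call to move; the robot and the scene stay as the last step left them, time stands still between calls to the robot, and variables do not carry over. Pictures are saved under pics/ and viewed, and the job is handed in when it is done.

Besides the shell and the picture viewer there is one more tool, called in YAML: its name, and indented under it one key for each argument. send_rows: Moves the arm, as the interface text tells. Its arguments: {"type":"object","properties":{"deltas":{"type":"array"},"squeeze":{"type":"number"}},"required":["deltas"]}

```bash
ls; mkdir -p pics; python3 - <<'E'
from rig import sensors, optics, job, bot
import cv2,numpy as np
print(sensors.state()); print(bot.tcp_to_grasp)
for n in ["scene","side","wrist"]:
    p,d=optics.grab_frame(n); cv2.imwrite(f"pics/a_{n}.png",p[:,:,::-1]); np.savez(f"pics/a_{n}.npz",p=p,d=d)
    print(n,optics.camera_params(n))
E
```

```text
pics
{'clock': 0.0, 'joint_pos': array([-0.90578541,  0.5018424 , -0.42676127,  1.55145681,  0.2208141 ,
        1.13832115, -0.21032083]), 'dq': array([ 1.96141662e-03, -8.25012087e-04, -2.10609547e-03,  7.51579382e-05,
        1.34920800e-03, -1.38227148e-04, -7.40447830e-04]), 'joint_efforts': array([ 4.39633413e-04, -5.66596091e+01, -5.81628308e+00, -2.79109150e+01,
       -6.86855474e-02,  3.09030572e-02,  1.96434567e-04]), 'tcp_pos': array([0.25404291, 0.59766517, 0.29117619]), 'ee_rot': array([-6.26817372e-01, -3.07798985e+00,  3.02189591e-03]), 'wrist_force': array([0.41687218, 0.09880619, 0.72441492]), 'moment': array([ 0.02778672, -0.007042  ,  0.0515734 ]), 'opening': 0.09184322646933282}
0.0467
scene {'mtx': array([[507.92452948,   0.        , 280.08447336],
       [  0.        , 507.92452948, 215.50172276],
       [  0.        ,   0.        ,   1.        ]]), 'R': array([[ 0.85841254, -0.51274396,  0.01488457],
       [-0.2017823 , -0.36420797, -0.9091955 ],
       [ 0.47160558,  0.77746138, -0.41610334]]), 't': array([-0.35674977,  0.20757944,  1.27787546])}
side {'mtx'
[... 182 characters left out ...]
 -0.08966704, -0.01017674],
       [-0.05074459,  0.64969873, -0.75849624],
       [ 0.07462393, -0.75488502, -0.65159795]]), 't': array([0.48200239, 0.05606896, 1.55116203])}
wrist {'mtx': array([[308.34200602,   0.        , 278.53357767],
       [  0.        , 308.34200602, 206.47684994],
       [  0.        ,   0.        ,   1.        ]]), 'T_tool_cam': array([[-4.88665687e-04, -9.66411756e-01, -2.56998207e-01,
         6.98639182e-02],
       [ 9.99999841e-01, -3.99686475e-04, -3.98461538e-04,
        -7.79013951e-05],
       [ 2.82359208e-04, -2.56998361e-01,  9.66411798e-01,
        -9.21515314e-02],
       [ 0.00000000e+00,  0.00000000e+00,  0.00000000e+00,
         1.00000000e+00]])}
```

View pics/a_scene.png

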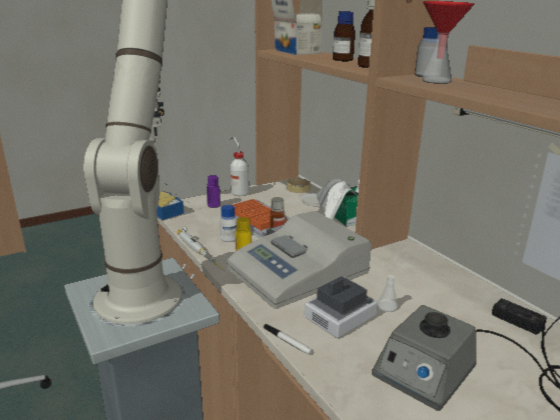

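View pics/a_side.png

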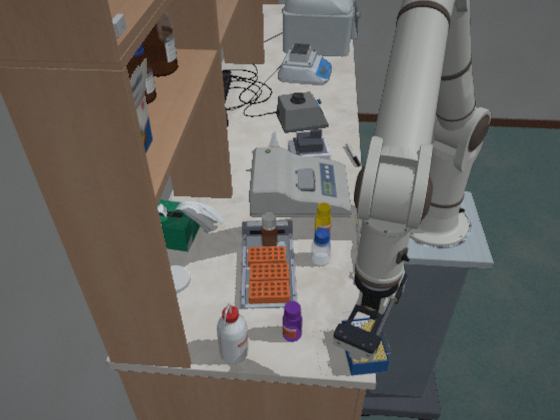

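View pics/a_wrist.png

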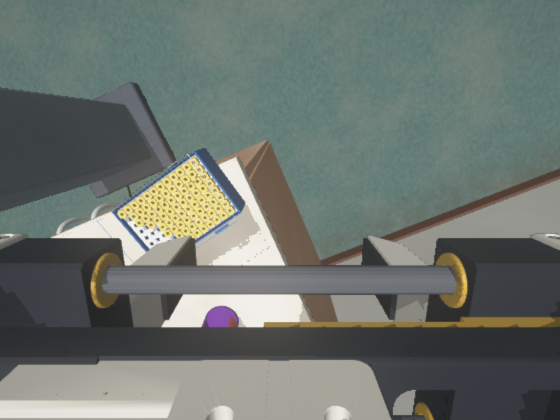

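The scene view shows the bottles at around (230,220), the bed at (255,215), the start box at (340,300) and the flask at (390,293). In the side view, the bed is at (268,265), the amber bottle at (269,230), the racks at (268,275) and the start box at (308,147). I'll back-project the depth next.

```bash
cat > h.py <<'E'
import numpy as np,cv2
from scipy.spatial.transform import Rotation as Ro
from rig import sensors, optics, job, bot
def grab(n,tag):
    st=sensors.state(); p,d=optics.grab_frame(n); cv2.imwrite(f"pics/{tag}.png",p[:,:,::-1])
    np.savez(f"pics/{tag}.npz",p=p,d=d,tp=st['tcp_pos'],rv=st['ee_rot']); return p,d,st
def load(tag):
    f=np.load(f"pics/{tag}.npz"); return f
def cam(n,tp=None,rv=None):
    c=optics.camera_params(n); K=c['mtx']
    if n=='wrist':
        T=np.eye(4);T[:3,:3]=Ro.from_rotvec(rv).as_matrix();T[:3,3]=tp
        W=T@c['T_tool_cam']; return K,W[:3,:3],W[:3,3]
    return K,c['R'].T,-c['R'].T@c['t']
def cloud(d,C):
    K,R,o=C; v,u=np.mgrid[:d.shape[0],:d.shape[1]]
    P=np.stack([(u-K[0,2])/K[0,0]*d,(v-K[1,2])/K[1,1]*d,d],-1)
    W=P@R.T+o; W[d<=0]=np.nan; return W
def ray(uv,C,z):
    K,R,o=C; uv=np.atleast_2d(uv).astype(float)
    r=np.c_[(uv[:,0]-K[0,2])/K[0,0],(uv[:,1]-K[1,2])/K[1,1],np.ones(len(uv))]@R.T
    return o+r*((z-o[2])/r[:,2])[:,None]
def proj(X,C):
    K,R,o=C; c=(np.atleast_2d(X)-o)@R; return np.c_[K[0,0]*c[:,0]/c[:,2]+K[0,2],K[1,1]*c[:,1]/c[:,2]+K[1,2]]
E
python3 - <<'E'
from h import *
for n in ['scene','side']:
    f=np.load(f'pics/a_{n}.npz'); p,d=f['p'],f['d']; C=cam(n); W=cloud(d,C)
    hsv=cv2.cvtColor(p,cv2.COLOR_RGB2HSV)
    # crop enlarge
    print(n,C[2])
    if n=='side':
        cv2.imwrite('pics/a_side_z.png',cv2.resize(p[80:380,130:380,::-1],None,fx=2.0,fy=2.0,interpolation=cv2.INTER_CUBIC))
        pts=[(269,215),(269,240),(323,207),(320,235),(231,312),(292,308),(274,140),(310,140),(310,152),(255,240),(285,240),(270,257),(300,180),(340,180)]
    else:
        cv2.imwrite('pics/a_scene_z.png',cv2.resize(p[130:360,150:450,::-1],None,fx=2.6,fy=2.6,interpolation=cv2.INTER_CUBIC))
        pts=[(277,203),(228,210),(243,222),(239,156),(213,180),(390,282),(343,290),(341,315),(255,215),(300,260)]
    for q in pts: print(q,W[q[1],q[0]].round(3))
E
```

```text
scene [-0.25452886 -1.10081801  0.7257686 ]
(277, 203) [0.48  0.129 0.112]
(228, 210) [0.331 0.166 0.107]
(243, 222) [0.331 0.067 0.108]
(239, 156) [0.536 0.5   0.148]
(213, 180) [0.4   0.431 0.102]
(390, 282) [ 0.516 -0.345  0.076]
(343, 290) [ 0.39  -0.325  0.082]
(341, 315) [ 0.357 -0.364  0.048]
(255, 215) [0.462 0.24  0.032]
(300, 260) [ 0.385 -0.149  0.076]
side [0.36712711 1.17774077 1.0581673 ]
(269, 215) [0.491 0.138 0.119]
(269, 240) [0.489 0.166 0.048]
(323, 207) [0.34  0.087 0.114]
(320, 235) [0.346 0.197 0.109]
(231, 312) [0.536 0.508 0.16 ]
(292, 308) [0.405 0.448 0.111]
(274, 140) [ 0.522 -0.337  0.055]
(310, 140) [nan nan nan]
(310, 152) [ 0.39  -0.28   0.048]
(255, 240) [0.535 0.134 0.013]
(285, 240) [0.446 0.127 0.013]
(270, 257) [nan nan nan]
(300, 180) [ 0.414 -0.062  0.092]
(340, 180) [ 0.287 -0.115  0.058]
```

View pics/a_side_z.png

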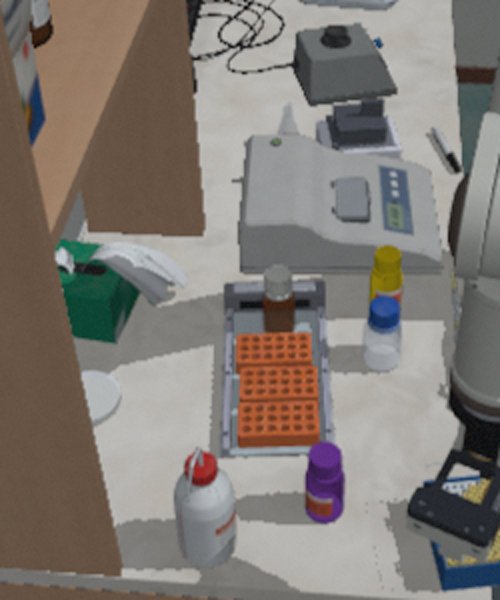

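View pics/a_scene_z.png

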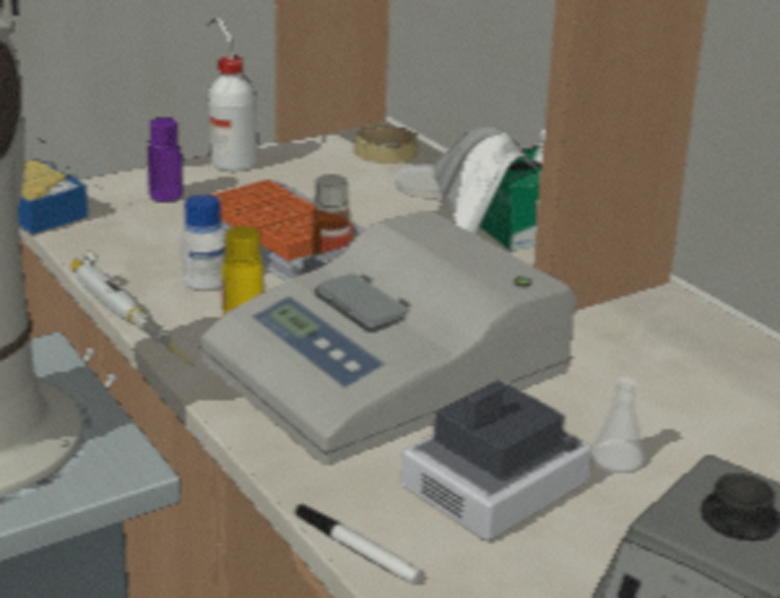

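```bash
python3 - <<'E'
from h import *
f=np.load('pics/a_side.npz'); p,d=f['p'],f['d']; C=cam('side'); W=cloud(d,C)
hsv=cv2.cvtColor(p,cv2.COLOR_RGB2HSV)
m=((hsv[...,0]<14)&(hsv[...,1]>170)&(hsv[...,2]>120)).astype(np.uint8); m[:245]=0; m[305:]=0; m[:,:240]=0;m[:,300:]=0
m=cv2.morphologyEx(m,cv2.MORPH_CLOSE,np.ones((3,3)))
n,l,s,c=cv2.connectedComponentsWithStats(m); print(s,c)
for i in range(1,n):
    if s[i,4]>100:
        cn=cv2.findContours((l==i).astype(np.uint8),0,2)[0][0]; r=cv2.minAreaRect(cn); print(r)
        print(ray(cv2.boxPoints(r),C,0.032).round(4))
# cylinders by depth heights: mean xy of cap tops
def blob(name,mask,zlo,zhi):
    P=W[mask&(W[...,2]>zlo)&(W[...,2]<zhi)]; print(name,len(P),P.mean(0).round(3),P.min(0).round(3),P.max(0).round(3))
X=W
blob('amber',(X[...,0]>.44)&(X[...,0]<.54)&(X[...,1]>.08)&(X[...,1]<.2),.09,.14)
blob('white',(X[...,0]>.29)&(X[...,0]<.4)&(X[...,1]>.14)&(X[...,1]<.25),.03,.14)
blob('yellow',(X[...,0]>.29)&(X[...,0]<.4)&(X[...,1]>.03)&(X[...,1]<.14),.09,.14)
blob('purple',(X[...,0]>.35)&(X[...,0]<.46)&(X[...,1]>.39)&(X[...,1]<.49),.03,.14)
blob('wash',(X[...,0]>.46)&(X[...,0]<.6)&(X[...,1]>.44)&(X[...,1]<.6),.03,.12)
blob('analyzer',(X[...,0]>.2)&(X[...,0]<.6)&(X[...,1]>-.25)&(X[...,1]<.0),.05,.3)
R=Ro.from_rotvec(sensors.state()['ee_rot']).as_matrix();print(R.round(3))
E
```

```text
[[     0      0    560    420 233331]
 [   249    247     40     56   1869]] [[279.58791588 208.97566976]
 [268.52434457 274.9588015 ]]
((268.5, 274.5), (55.0, 39.0), 90.0)
[[0.5452 0.1828 0.032 ]
 [0.4342 0.174  0.032 ]
 [0.4201 0.3696 0.032 ]
 [0.5195 0.3777 0.032 ]]
amber 215 [0.49  0.152 0.111] [0.47  0.124 0.09 ] [0.51  0.167 0.125]
white 529 [0.341 0.2   0.077] [0.313 0.165 0.03 ] [0.368 0.218 0.112]
yellow 165 [0.338 0.085 0.107] [0.319 0.057 0.09 ] [0.358 0.101 0.117]
purple 585 [0.404 0.455 0.082] [0.381 0.423 0.03 ] [0.427 0.472 0.117]
wash 742 [0.533 0.531 0.08 ] [0.505 0.489 0.03 ] [0.573 0.542 0.12 ]
analyzer 3702 [ 0.421 -0.099  0.091] [ 0.262 -0.222  0.05 ] [ 0.599 -0.     0.124]
[[-0.92   0.391 -0.001]
 [ 0.391  0.92  -0.001]
 [ 0.    -0.001 -1.   ]]
```

send_rows:
  deltas:
    - {"claw":0,"travel":[-30,-15,-20],"dr":[0,0,-2]}
    - {"claw":0,"travel":[-75,-38,-40],"dr":[0,0,-5]}
    - {"claw":0,"travel":[-120,-60,-60],"dr":[0,0,-8]}
    - {"claw":0,"travel":[-165,-83,-60],"dr":[0,0,-11]}
    - {"claw":0,"travel":[-210,-105,-60],"dr":[0,0,-14]}
    - {"claw":0,"travel":[-255,-128,-60],"dr":[0,0,-17]}
    - {"claw":0,"travel":[-300,-150,-60],"dr":[0,0,-20]}
    - {"claw":0,"travel":[-345,-173,-60],"dr":[0,0,-22]}
    - {"claw":0,"travel":[-385,-193,-60],"dr":[0,0,-23]}
    - {"claw":0,"travel":[-408,-204,-60],"dr":[0,0,-23]}

```text
clock: 1.15
tcp_pos: [0.5526, 0.2456, 0.3513]
ee_rot: [-0.008, -3.142, 0.006]
wrist_force: [-0.1, 0.1, -0.9]
opening: 0.0917
```

```bash
python3 - <<'E'
from h import *
p,d,s=grab('wrist','b_wrist'); print(s['clock'],s['tcp_pos'],Ro.from_rotvec(s['ee_rot']).as_matrix().round(3),s['dq'].round(2))
E
```

```text
1.15 [0.55257241 0.24560245 0.35126908] [[-1.     0.005 -0.   ]
 [ 0.005  1.    -0.004]
 [ 0.    -0.004 -1.   ]] [ 0.32  0.14  0.1  -0.19 -0.02  0.05  0.45]
```

View pics/b_wrist.png

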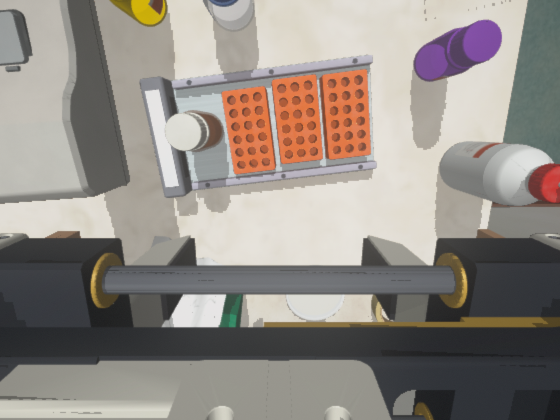

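The wrist view shows the whole bed. The scanner head is at (165,137), the amber bottle's cap at (187,131) and the racks at (248,130), (298,118) and (347,114). Next come the lane pose and the bottle positions.

```bash
python3 - <<'E'
from h import *
g,_,s=grab('wrist','b2'); f=load('b2'); print(f['tp'],s['dq'].round(2))
p,d=f['p'],f['d']; C=cam('wrist',f['tp'],f['rv']); W=cloud(d,C)
hsv=cv2.cvtColor(p,cv2.COLOR_RGB2HSV)
m=((hsv[...,0]<14)&(hsv[...,1]>170)&(hsv[...,2]>120)).astype(np.uint8); m[190:]=0; m[:,:210]=0; m[:,385:]=0
m0=m.copy()
n,l,st,c=cv2.connectedComponentsWithStats(cv2.morphologyEx(m,cv2.MORPH_OPEN,np.ones((2,2))))
for i in range(1,n):
    if st[i,4]>300:
        cn=cv2.findContours((l==i).astype(np.uint8),0,2)[0]; cn=max(cn,key=cv2.contourArea); r=cv2.minAreaRect(cn)
        q=ray(cv2.boxPoints(r),C,0.032); c_=q.mean(0)
        r2=cv2.minAreaRect((ray(cn[:,0,:],C,.032)[:,:2]*1000).astype(np.float32))
        print(st[i], 'world rect',np.round(r2[0],1),np.round(r2[1],1),round(r2[2],2))
def blob(name,x0,x1,y0,y1,zlo,zhi):
    X=W;P=W[(X[...,0]>x0)&(X[...,0]<x1)&(X[...,1]>y0)&(X[...,1]<y1)&(X[...,2]>zlo)&(X[...,2]<zhi)]; print(name,len(P),P.mean(0).round(4),P.min(0).round(3),P.max(0).round(3))
blob('ambercap',.44,.55,.08,.2,.108,.13)
blob('scannertop',.38,.6,.04,.16,.042,.05)
blob('white',.3,.4,.14,.24,.095,.12)
blob('purple',.36,.45,.4,.5,.09,.12)
blob('wash',.46,.6,.44,.62,.04,.14)
cv2.imwrite('pics/b2z.png',cv2.resize(p[40:210,120:400,::-1],None,fx=2.8,fy=2.8,interpolation=cv2.INTER_CUBIC))
# scanner head top mask rect
msk=((W[...,2]>.040)&(W[...,2]<.052)&(W[...,0]>.38)&(W[...,0]<.6)&(W[...,1]>.06)&(W[...,1]<.17)).astype(np.uint8)
cn=max(cv2.findContours(msk,0,2)[0],key=cv2.contourArea)
r2=cv2.minAreaRect((ray(cn[:,0,:],C,.046)[:,:2]*1000).astype(np.float32)); print('scanner',r2)
# rails: z 0.017..0.027 lines
R=W[(W[...,2]>.018)&(W[...,2]<.026)&(W[...,0]>.39)&(W[...,0]<.6)&(W[...,1]>.15)&(W[...,1]<.42)]
for lo,hi in((.39,.445),(.53,.6)):
    Q=R[(R[:,0]>lo)&(R[:,0]<hi)]
    if len(Q)>20: print('rail',len(Q),np.polyfit(Q[:,1]-.25,Q[:,0],1),Q[:,1].min(),Q[:,1].max())
E
```

```text
[0.55557314 0.24136693 0.35096747] [-0.03 -0.01 -0.01  0.03  0.   -0.   -0.1 ]
[ 282   73   43   63 1125] world rect [464.7 269.2] [74.3 53.2] 6.15
[250 103  27  43 361] world rect [487.2 219.8] [53.3 29.4] 6.5
ambercap 1161 [0.4892 0.1472 0.1163] [0.471 0.128 0.108] [0.509 0.166 0.119]
scannertop 2597 [0.4974 0.0985 0.0461] [0.426 0.077 0.042] [0.575 0.16  0.05 ]<stdin>:15: RuntimeWarning: Mean of empty slice.
  ret = um.true_divide(
Traceback (most recent call last):
ValueError: zero-size array to reduction operation minimum which has no identity
```

```bash
python3 - <<'E'
from h import *
f=load('b2')
p,d=f['p'],f['d']; C=cam('wrist',f['tp'],f['rv']); W=cloud(d,C)
hsv=cv2.cvtColor(p,cv2.COLOR_RGB2HSV)
m=((hsv[...,0]<14)&(hsv[...,1]>150)&(hsv[...,2]>60)).astype(np.uint8); m[190:]=0; m[:,:218]=0; m[:,385:]=0
m&=((W[...,2]>.028)).astype(np.uint8)
m=cv2.morphologyEx(m,cv2.MORPH_CLOSE,np.ones((3,3)));
cv2.imwrite('pics/b2m.png',cv2.resize(m[40:210,120:400]*255,None,fx=2.8,fy=2.8))
n,l,st,c=cv2.connectedComponentsWithStats(m)
for i in range(1,n):
    if st[i,4]>300:
        cn=max(cv2.findContours((l==i).astype(np.uint8),0,2)[0],key=cv2.contourArea)
        r2=cv2.minAreaRect((ray(cn[:,0,:],C,.032)[:,:2]*1000).astype(np.float32)); print(st[i],r2)
msk=((W[...,2]>.040)&(W[...,2]<.052)&(W[...,0]>.38)&(W[...,0]<.6)&(W[...,1]>.06)&(W[...,1]<.17)).astype(np.uint8)
cn=max(cv2.findContours(msk,0,2)[0],key=cv2.contourArea)
print('scanner',cv2.minAreaRect((ray(cn[:,0,:],C,.046)[:,:2]*1000).astype(np.float32)))
R=W[(W[...,2]>.019)&(W[...,2]<.025)&(W[...,0]>.36)&(W[...,0]<.6)&(W[...,1]>.15)&(W[...,1]<.42)]
print(len(R)); 
for lo,hi in((.39,.445),(.53,.6)):
    Q=R[(R[:,0]>lo)&(R[:,0]<hi)]
    if len(Q)>20: print('rail',len(Q),np.polyfit(Q[:,1]-.25,Q[:,0],1),Q[:,1].min(),Q[:,1].max())
cv2.imwrite('pics/b2z.png',cv2.resize(p[40:210,120:400,::-1],None,fx=2.8,fy=2.8,interpolation=cv2.INTER_CUBIC))
for q in [(472,50),(508,165),(560,183)]: print(W[q[1],q[0]] if q[0]<560 else '')
E
```

```text
[ 326   66   48   90 2670] ((472.1019287109375, 331.67181396484375), (104.32422637939453, 55.57142639160156), 6.664407253265381)
[ 276   71   50   90 2617] ((477.5575256347656, 269.3149719238281), (104.48314666748047, 54.87176513671875), 6.3106303215026855)
[ 226   84   53   87 2493] ((490.8789978027344, 206.7332763671875), (104.5587387084961, 54.67613220214844), 6.540839195251465)
scanner ((500.5032043457031, 100.03962707519531), (148.32542419433594, 30.611223220825195), 6.563381195068359)
3196
rail 1556 [-0.09397544  0.41747656] 0.15007102888946572 0.3634047864629687
rail 1207 [-0.11041547  0.55018885] 0.15001162003076596 0.37824978579141466
[0.41733766 0.43224363 0.10867032]
[0.52974713 0.48053883 0.1187355 ]
```

View pics/b2z.png

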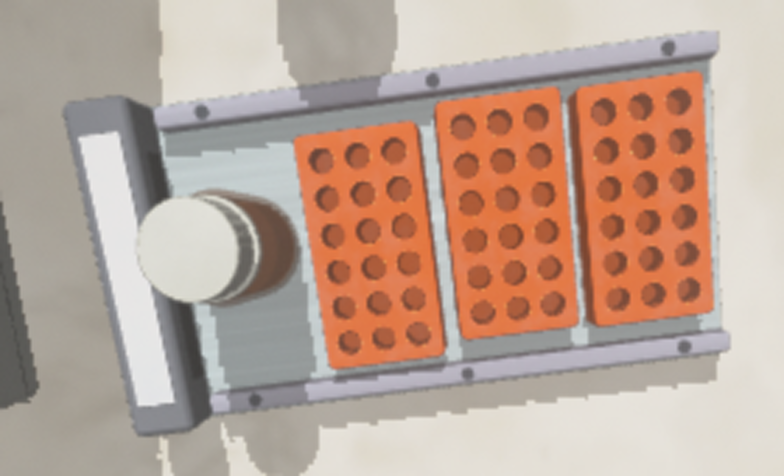

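View pics/b2m.png

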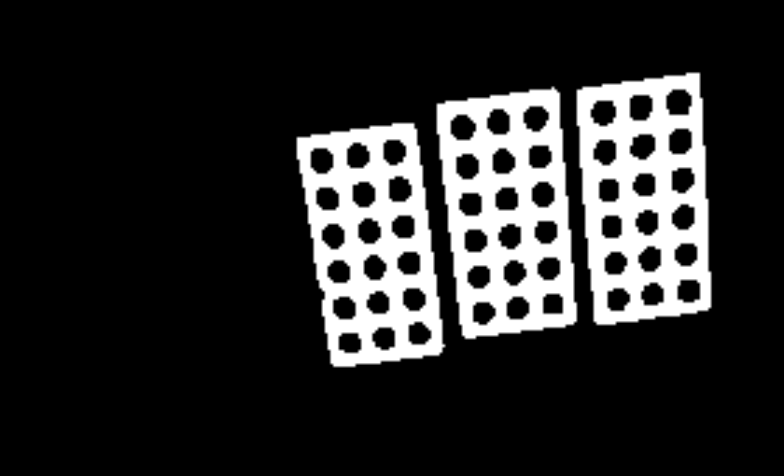

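The bed is yawed about +6.2°, with its origin near (0.486, 0.229). The amber cap is at (0.489, 0.147). I'll move above the cap.

send_rows:
  deltas:
    - {"claw":0,"travel":[20,-30,30],"dr":[0,0,0]}
    - {"claw":0,"travel":[45,-65,65],"dr":[0,0,0]}
    - {"claw":0,"travel":[60,-88,95],"dr":[0,0,0]}
    - {"claw":0,"travel":[66,-94,110],"dr":[0,0,0]}
    - {"claw":0,"travel":[66,-94,110],"dr":[0,0,0]}
    - {"claw":0,"travel":[66,-94,110],"dr":[0,0,0]}

```text
clock: 1.85
tcp_pos: [0.4869, 0.1516, 0.2419]
ee_rot: [0.014, 3.141, -0.006]
wrist_force: [0.3, -0.3, 1.6]
opening: 0.0917
```

```bash
python3 - <<'E'
from h import *
s=sensors.state();R=Ro.from_rotvec(s['ee_rot']).as_matrix();print(s['clock'],s['tcp_pos'],R.round(3),s['dq'].round(2))
print((R.T@(np.array([.4892,.1472,.148])-s['tcp_pos'])*1000).round(1))
E
```

```text
1.85 [0.4869382  0.15159184 0.24191193] [[-1.     0.009  0.001]
 [ 0.009  1.    -0.004]
 [-0.001 -0.004 -1.   ]] [-0.01 -0.   -0.01 -0.04  0.    0.    0.  ]
[-2.2 -4.  93.9]
```

send_rows:
  deltas:
    - {"claw":0,"travel":[-2,-4,30],"dr":[0,0,0]}
    - {"claw":0,"travel":[-2,-4,60],"dr":[0,0,0]}
    - {"claw":0,"travel":[-2,-4,85],"dr":[0,0,0]}
    - {"claw":0,"travel":[-2,-4,94],"dr":[0,0,0]}
    - {"claw":0,"travel":[-2,-4,94],"dr":[0,0,0]}
    - {"claw":0.65,"travel":[-2,-4,94],"dr":[0,0,0]}
    - {"claw":0.8,"travel":[-2,-4,94],"dr":[0,0,0]}
    - {"claw":0.8,"travel":[-2,-4,94],"dr":[0,0,0]}
    - {"claw":0.8,"travel":[-2,-4,94],"dr":[0,0,0]}
    - {"claw":0.8,"travel":[-2,-4,94],"dr":[0,0,0]}
  squeeze: 25

```text
clock: 2.85
tcp_pos: [0.4893, 0.1472, 0.1484]
ee_rot: [0.014, 3.14, -0.005]
wrist_force: [-0.5, 0.4, -0.4]
opening: 0.0563
```

```bash
python3 - <<'E'
from h import *
s=sensors.state();R=Ro.from_rotvec(s['ee_rot']).as_matrix();print(s)
E
```

```text
{'clock': 2.85, 'joint_pos': array([-0.10484474,  0.44057246, -0.29226279,  2.01256775,  0.19460664,
        0.71407402,  1.04323636]), 'dq': array([ 0.00070449,  0.00503021,  0.00122396,  0.00389241,  0.00014843,
       -0.00100451, -0.00070272]), 'joint_efforts': array([-2.25993851e-02, -4.66003811e+01, -3.04111630e+00, -2.02880752e+01,
        1.46998116e-02,  8.92427587e-02,  8.77993225e-04]), 'tcp_pos': array([0.48925481, 0.14720928, 0.14844276]), 'ee_rot': array([ 0.01440576,  3.13990189, -0.00540226]), 'wrist_force': array([-0.52087981,  0.44774641, -0.37626874]), 'moment': array([ 0.05972631,  0.02715501, -0.02989397]), 'opening': 0.05629430738815017}
```

send_rows:
  deltas:
    - {"claw":0.8,"travel":[0,0,0],"dr":[0,0,0]}
    - {"claw":0.8,"travel":[0,0,0],"dr":[0,0,0]}
    - {"claw":0.8,"travel":[0,0,0],"dr":[0,0,0]}
    - {"claw":0.8,"travel":[0,0,0],"dr":[0,0,0]}

```text
clock: 3.25
tcp_pos: [0.4893, 0.1471, 0.1485]
ee_rot: [0.015, 3.14, -0.006]
wrist_force: [0.2, -0.2, 1.5]
opening: 0.0393
```

send_rows:
  deltas:
    - {"claw":0.8,"travel":[0,0,-15],"dr":[0,0,0]}
    - {"claw":0.8,"travel":[0,0,-40],"dr":[0,0,0]}
    - {"claw":0.8,"travel":[0,10,-60],"dr":[0,0,0]}
    - {"claw":0.8,"travel":[5,35,-65],"dr":[0,0,0]}
    - {"claw":0.8,"travel":[15,65,-65],"dr":[0,0,0]}
    - {"claw":0.8,"travel":[35,100,-65],"dr":[0,0,0]}
    - {"claw":0.8,"travel":[60,130,-65],"dr":[0,0,0]}
    - {"claw":0.8,"travel":[90,150,-65],"dr":[0,0,0]}
    - {"claw":0.8,"travel":[115,160,-65],"dr":[0,0,0]}
    - {"claw":0.8,"travel":[135,164,-65],"dr":[0,0,0]}

```text
clock: 4.25
tcp_pos: [0.3531, 0.3138, 0.2121]
ee_rot: [0.01, 3.142, -0.006]
wrist_force: [0.2, -1.2, -4.1]
opening: 0.0395
```

send_rows:
  deltas:
    - {"claw":0.8,"travel":[10,0,0],"dr":[0,0,0]}
    - {"claw":0.8,"travel":[19,0,0],"dr":[0,0,0]}
    - {"claw":0.8,"travel":[19,0,0],"dr":[0,0,0]}
    - {"claw":0.8,"travel":[19,0,0],"dr":[0,0,0]}

```text
clock: 4.65
tcp_pos: [0.3351, 0.3135, 0.2121]
ee_rot: [0.012, 3.141, -0.006]
wrist_force: [0.9, 0.2, -3.1]
opening: 0.0397
```

```bash
python3 - <<'E'
from h import *
grab('side','c_side'); p,d,s=grab('wrist','c_w');R=Ro.from_rotvec(s['ee_rot']).as_matrix();print(s['tcp_pos'],R.round(3),s['opening'],s['dq'].round(2))
im=np.hstack([cv2.imread('pics/c_side.png')[120:400,130:430],cv2.resize(cv2.imread('pics/c_w.png'),(373,280))]);cv2.imwrite('pics/c.png',im)
E
```

```text
[0.33534447 0.31352148 0.21219632] [[-1.     0.008  0.001]
 [ 0.008  1.    -0.004]
 [-0.001 -0.004 -1.   ]] 0.03964343312727804 [ 0.  0.  0. -0. -0.  0.  0.]
```

View pics/c.png

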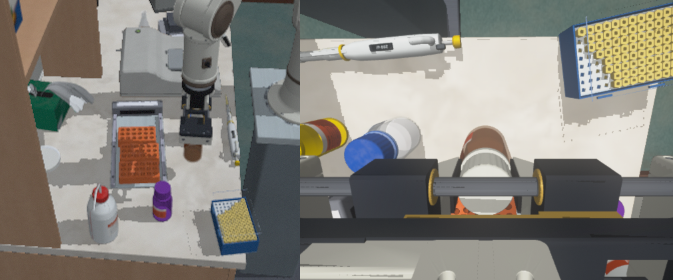

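The bottle is held over bare worktop. In the wrist half of the picture it hangs at (488,170), clear of the white bottle at (385,145). I'll lower it and release.

send_rows:
  deltas:
    - {"claw":0.8,"travel":[0,0,20],"dr":[0,0,0]}
    - {"claw":0.8,"travel":[0,0,42],"dr":[0,0,0]}
    - {"claw":0.8,"travel":[0,0,58],"dr":[0,0,0]}
    - {"claw":0.8,"travel":[0,0,66],"dr":[0,0,0]}
    - {"claw":0.8,"travel":[0,0,70],"dr":[0,0,0]}
    - {"claw":0.8,"travel":[0,0,71],"dr":[0,0,0]}
    - {"claw":0.8,"travel":[0,0,72],"dr":[0,0,0]}
    - {"claw":0.8,"travel":[0,0,72],"dr":[0,0,0]}

```text
clock: 5.55
tcp_pos: [0.3358, 0.3136, 0.1407]
ee_rot: [0.013, 3.14, -0.004]
wrist_force: [-0.9, -0.0, -2.2]
opening: 0.0394
```

send_rows:
  deltas:
    - {"claw":0.8,"travel":[0,0,1],"dr":[0,0,0]}
    - {"claw":0.8,"travel":[0,0,1],"dr":[0,0,0]}
    - {"claw":0.5,"travel":[0,0,1],"dr":[0,0,0]}
    - {"claw":0.3,"travel":[0,0,1],"dr":[0,0,0]}
    - {"claw":0.2,"travel":[0,0,1],"dr":[0,0,0]}
    - {"claw":0.2,"travel":[0,0,1],"dr":[0,0,0]}
    - {"claw":0.2,"travel":[0,0,1],"dr":[0,0,0]}

```text
clock: 6.25
tcp_pos: [0.3358, 0.3137, 0.1397]
ee_rot: [0.013, 3.14, -0.004]
wrist_force: [0.2, 0.5, 0.1]
opening: 0.0721
```

```bash
python3 - <<'E'
from h import *
s=sensors.state();R=Ro.from_rotvec(s['ee_rot']).as_matrix();print(s['tcp_pos'],s['opening'],s['wrist_force'],s['joint_pos'].round(2))
E
```

```text
[0.3357548  0.31371531 0.13969012] 0.07214279145483461 [0.17522137 0.52140246 0.0868471 ] [-0.48  0.39 -0.39  2.13  0.24  0.66  0.53]
```

send_rows:
  deltas:
    - {"claw":0.2,"travel":[0,0,-30],"dr":[0,0,0]}
    - {"claw":0.2,"travel":[0,0,-70],"dr":[0,0,0]}
    - {"claw":0.25,"travel":[0,0,-110],"dr":[0,0,8]}
    - {"claw":0.3,"travel":[-15,8,-120],"dr":[0,0,16]}
    - {"claw":0.35,"travel":[-35,18,-120],"dr":[0,0,24]}
    - {"claw":0.35,"travel":[-60,30,-120],"dr":[0,0,32]}
    - {"claw":0.35,"travel":[-85,42,-120],"dr":[0,0,40]}
    - {"claw":0.35,"travel":[-110,54,-120],"dr":[0,0,48]}
    - {"claw":0.35,"travel":[-126,62,-120],"dr":[0,0,56]}
    - {"claw":0.35,"travel":[-132,64,-120],"dr":[0,0,64]}

```text
clock: 7.25
tcp_pos: [0.4697, 0.3776, 0.2593]
ee_rot: [1.682, 2.65, -0.001]
wrist_force: [-0.4, -0.6, 0.1]
opening: 0.0595
```

send_rows:
  deltas:
    - {"claw":0.35,"travel":[0,0,0],"dr":[0,0,8]}
    - {"claw":0.35,"travel":[0,0,0],"dr":[0,0,16]}
    - {"claw":0.35,"travel":[0,0,0],"dr":[0,0,19]}
    - {"claw":0.35,"travel":[0,0,0],"dr":[0,0,19]}
    - {"claw":0.35,"travel":[0,0,0],"dr":[0,0,19]}

```text
clock: 7.75
tcp_pos: [0.4695, 0.3776, 0.2591]
ee_rot: [2.094, 2.338, -0.001]
wrist_force: [0.2, -0.0, -0.0]
opening: 0.0593
```

```bash
python3 - <<'E'
from h import *
grab('side','d_side'); p,d,s=grab('wrist','d_w');R=Ro.from_rotvec(s['ee_rot']).as_matrix();print(s['clock'],s['tcp_pos'],R.round(3),np.degrees(np.arctan2(R[1,0],R[0,0])),s['opening'],s['joint_pos'].round(2))
print((R.T@(np.array([.4681,.378,.082])-s['tcp_pos'])*1000).round(1))
im=np.hstack([cv2.imread('pics/d_side.png')[120:400,130:430],cv2.resize(cv2.imread('pics/d_w.png'),(373,280))]);cv2.imwrite('pics/d.png',im)
E
```

```text
7.8 [0.46955213 0.37757057 0.25911154] [[-0.109  0.994  0.002]
 [ 0.994  0.109 -0.003]
 [-0.003  0.001 -1.   ]] 96.26513913692392 0.059662462486673944 [-0.61  0.42 -0.14  1.72  0.07  1.01 -0.67]
[  1.1  -1.6 177.1]
```

View pics/d.png

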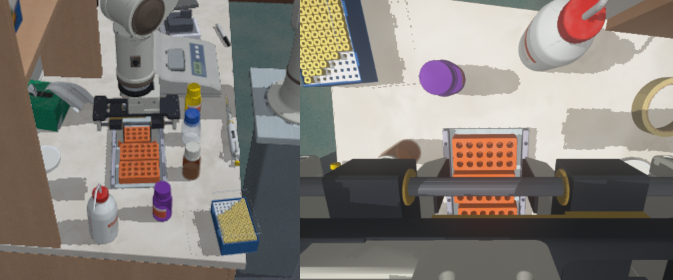

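```bash
python3 - <<'E'
from h import *
f=load('d_w'); p=f['p']; C=cam('wrist',f['tp'],f['rv']); W=cloud(f['d'],C)
hsv=cv2.cvtColor(p,cv2.COLOR_RGB2HSV)
m=((hsv[...,0]<14)&(hsv[...,1]>150)&(hsv[...,2]>60)&(W[...,2]>.026))
o=np.array([.4864,.2292]);c,s=np.cos(np.radians(6.2)),np.sin(np.radians(6.2))
def bed(P): r=P[...,:2]-o; return np.stack([r[...,0]*c+r[...,1]*s,-r[...,0]*s+r[...,1]*c],-1)*1000
ys=[]
for u in range(235,330,8):
    v=np.where(m[:,u])[0]
    if len(v): print(u,v[0],bed(ray((u,v[0]),C,.032)).round(1))
P=W[(W[...,2]>.09)&(W[...,2]<.118)&(W[...,1]>.4)&(W[...,0]<.46)];print('purple',P.mean(0),bed(P).min(0),bed(P).max(0))
P=W[(W[...,2]>.06)&(W[...,2]<.22)&(W[...,1]>.4)&(W[...,0]>.47)];print('wash',bed(P).min(0),bed(P).max(0))
print('tcp bed',bed(f['tp']))
E
```

```text
235 208 [[-48.1 131.3]]
243 208 [[-39.5 131.3]]
251 207 [[-30.9 132.4]]
259 207 [[-22.3 132.4]]
267 207 [[-13.7 132.4]]
275 207 [[ -5.2 132.4]]
283 207 [[  3.4 132.4]]
291 207 [[ 12.  132.4]]
299 207 [[ 20.6 132.4]]
307 207 [[ 29.1 132.4]]
315 207 [[ 37.7 132.4]]
323 207 [[ 46.3 132.4]]
purple [0.4055106  0.44599897 0.10803467] [-76.99062571 204.69514495] [-38.66014081 242.95557063]
wash [ 47.48193631 236.56878008] [237.13871965 312.59697456]
tcp bed [ -0.72540396 149.32230119]
```

send_rows:
  deltas:
    - {"claw":0.35,"travel":[0,-1,30],"dr":[0,0,0]}
    - {"claw":0.35,"travel":[0,-1,70],"dr":[0,0,0]}
    - {"claw":0.35,"travel":[0,-1,110],"dr":[0,0,0]}
    - {"claw":0.35,"travel":[0,-1,140],"dr":[0,0,0]}
    - {"claw":0.35,"travel":[0,-1,160],"dr":[0,0,0]}
    - {"claw":0.35,"travel":[0,-1,172],"dr":[0,0,0]}
    - {"claw":0.35,"travel":[0,-1,177],"dr":[0,0,0]}
    - {"claw":0.35,"travel":[0,-1,177],"dr":[0,0,0]}

```text
clock: 8.65
tcp_pos: [0.469, 0.3771, 0.0821]
ee_rot: [2.095, 2.337, -0.001]
wrist_force: [-0.3, -0.0, -0.4]
opening: 0.0598
```

send_rows:
  deltas:
    - {"claw":0.35,"travel":[-4,0,0],"dr":[0,0,0]}
    - {"claw":0.35,"travel":[-8,0,0],"dr":[0,0,0]}
    - {"claw":0.35,"travel":[-12,0,0],"dr":[0,0,0]}
    - {"claw":0.35,"travel":[-16,0,0],"dr":[0,0,0]}
    - {"claw":0.35,"travel":[-20,0,0],"dr":[0,0,0]}
    - {"claw":0.35,"travel":[-24,0,0],"dr":[0,0,0]}
    - {"claw":0.35,"travel":[-28,0,0],"dr":[0,0,0]}
    - {"claw":0.35,"travel":[-32,0,0],"dr":[0,0,0]}
    - {"claw":0.35,"travel":[-36,0,0],"dr":[0,0,0]}
    - {"claw":0.35,"travel":[-40,0,0],"dr":[0,0,0]}

```text
clock: 9.65
tcp_pos: [0.4733, 0.337, 0.0822]
ee_rot: [2.095, 2.337, -0.001]
wrist_force: [-0.4, 2.6, 2.5]
opening: 0.06
```

send_rows:
  deltas:
    - {"claw":0.35,"travel":[-4,0,0],"dr":[0,0,0]}
    - {"claw":0.35,"travel":[-8,0,0],"dr":[0,0,0]}
    - {"claw":0.35,"travel":[-12,0,0],"dr":[0,0,0]}
    - {"claw":0.35,"travel":[-16,0,0],"dr":[0,0,0]}
    - {"claw":0.35,"travel":[-20,0,0],"dr":[0,0,0]}
    - {"claw":0.35,"travel":[-24,0,0],"dr":[0,0,0]}
    - {"claw":0.35,"travel":[-28,0,0],"dr":[0,0,0]}

```text
clock: 10.35
tcp_pos: [0.4764, 0.3086, 0.0822]
ee_rot: [2.095, 2.337, -0.002]
wrist_force: [-0.2, 3.2, 1.2]
opening: 0.0596
```

```bash
python3 - <<'E'
from h import *
grab('side','e_side'); p,d,s=grab('scene','e_s');print(s['clock'],s['tcp_pos'],s['wrist_force'])
im=np.hstack([cv2.imread('pics/e_side.png')[120:400,130:430],cv2.resize(cv2.imread('pics/e_s.png')[150:300,170:370],(373,280))]);cv2.imwrite('pics/e.png',im)
o=np.array([.4864,.2292]);c,sn=np.cos(np.radians(6.2)),np.sin(np.radians(6.2)); r=s['tcp_pos'][:2]-o;print(r[0]*c+r[1]*sn,-r[0]*sn+r[1]*c)
E
```

```text
10.4 [0.47656745 0.30767501 0.08209044] [-0.92900146  2.23627839  1.74401171]
-0.00129979050604195 0.07907791704023841
```

View pics/e.png

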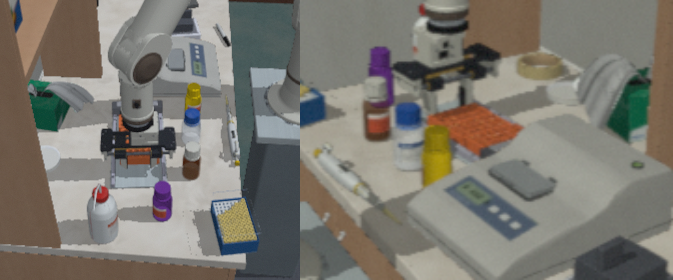

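send_rows:
  deltas:
    - {"claw":0.35,"travel":[-2,0,0],"dr":[0,0,0]}
    - {"claw":0.35,"travel":[-4,0,0],"dr":[0,0,0]}
    - {"claw":0.35,"travel":[-6,0,0],"dr":[0,0,0]}
    - {"claw":0.35,"travel":[-7,0,0],"dr":[0,0,0]}
    - {"claw":0.35,"travel":[-8,0,0],"dr":[0,0,0]}

```text
clock: 10.95
tcp_pos: [0.4773, 0.2996, 0.082]
ee_rot: [2.096, 2.336, -0.004]
wrist_force: [0.4, 2.5, 1.4]
opening: 0.0597
```

send_rows:
  deltas:
    - {"claw":0.35,"travel":[-1,0,0],"dr":[0,0,0]}
    - {"claw":0.35,"travel":[-2,0,0],"dr":[0,0,0]}
    - {"claw":0.35,"travel":[-2,0,0],"dr":[0,0,0]}

```text
clock: 11.25
tcp_pos: [0.4775, 0.2974, 0.082]
ee_rot: [2.096, 2.336, -0.004]
wrist_force: [-0.4, 2.5, 0.7]
opening: 0.0597
```

send_rows:
  deltas:
    - {"claw":0.35,"travel":[-1,0,0],"dr":[0,0,0]}
    - {"claw":0.35,"travel":[-2,0,0],"dr":[0,0,0]}
    - {"claw":0.35,"travel":[-2,0,0],"dr":[0,0,0]}

```text
clock: 11.55
tcp_pos: [0.4773, 0.2966, 0.082]
ee_rot: [2.095, 2.338, -0.003]
wrist_force: [-1.3, 5.7, -0.1]
opening: 0.0597
```

send_rows:
  deltas:
    - {"claw":0.35,"travel":[-1,0,0],"dr":[0,0,0]}
    - {"claw":0.35,"travel":[-2,0,0],"dr":[0,0,0]}
    - {"claw":0.35,"travel":[-2,0,0],"dr":[0,0,0]}

```text
clock: 11.85
tcp_pos: [0.477, 0.2963, 0.0821]
ee_rot: [2.094, 2.341, -0.0]
wrist_force: [-1.4, 7.2, -1.2]
opening: 0.0597
```

send_rows:
  deltas:
    - {"claw":0.35,"travel":[-3,0,0],"dr":[0,0,0]}
    - {"claw":0.35,"travel":[-5,0,0],"dr":[0,0,0]}
    - {"claw":0.35,"travel":[-5,0,0],"dr":[0,0,0]}
    - {"claw":0.35,"travel":[-5,0,0],"dr":[0,0,0]}

```text
clock: 12.25
tcp_pos: [0.4765, 0.2958, 0.0825]
ee_rot: [-2.09, -2.342, -0.007]
wrist_force: [-2.1, 13.0, -0.5]
opening: 0.0594
```

```bash
python3 - <<'E'
from h import *
s=sensors.state();print(s['clock'],s['tcp_pos'],s['wrist_force'],s['moment'])
o=np.array([.4864,.2292]);c,sn=np.cos(np.radians(6.2)),np.sin(np.radians(6.2)); r=s['tcp_pos'][:2]-o;print(r[0]*c+r[1]*sn,-r[0]*sn+r[1]*c)
R=Ro.from_rotvec(s['ee_rot']).as_matrix();print(np.degrees(np.arctan2(R[1,0],R[0,0])))
E
```

```text
12.25 [0.47653103 0.29577126 0.08250878] [-2.10381678 13.03366975 -0.53577689] [ 2.58704645  0.70122884 -0.0385662 ]
-0.002621588750399479 0.06724772495209763
96.52504002958244
```

send_rows:
  deltas:
    - {"claw":0.35,"travel":[5,0,0],"dr":[0,0,0]}
    - {"claw":0.35,"travel":[15,0,0],"dr":[0,0,0]}
    - {"claw":0.35,"travel":[25,0,-20],"dr":[0,0,0]}
    - {"claw":0.35,"travel":[25,0,-60],"dr":[0,0,0]}
    - {"claw":0.35,"travel":[10,0,-100],"dr":[0,0,0]}
    - {"claw":0.35,"travel":[-20,0,-140],"dr":[0,0,0]}
    - {"claw":0.35,"travel":[-60,0,-170],"dr":[0,0,0]}
    - {"claw":0.35,"travel":[-100,0,-190],"dr":[0,0,0]}
    - {"claw":0.35,"travel":[-135,0,-200],"dr":[0,0,0]}
    - {"claw":0.35,"travel":[-150,0,-200],"dr":[0,0,0]}

```text
clock: 13.25
tcp_pos: [0.4947, 0.1408, 0.2836]
ee_rot: [2.098, 2.337, 0.008]
wrist_force: [0.9, -0.6, 0.2]
opening: 0.0598
```

send_rows:
  deltas:
    - {"claw":0.35,"travel":[0,0,0],"dr":[0,0,0]}
    - {"claw":0.35,"travel":[0,0,0],"dr":[0,0,0]}
    - {"claw":0.35,"travel":[0,0,0],"dr":[0,0,0]}

```text
clock: 13.55
tcp_pos: [0.4943, 0.142, 0.2833]
ee_rot: [2.097, 2.339, 0.007]
wrist_force: [0.3, -0.1, -0.1]
opening: 0.0595
```

```bash
python3 - <<'E'
from h import *
p,d,s=grab('wrist','f_w');print(s['clock'],s['tcp_pos'],s['dq'].round(2))
f=load('f_w'); C=cam('wrist',f['tp'],f['rv']); W=cloud(f['d'],C)
hsv=cv2.cvtColor(p,cv2.COLOR_RGB2HSV)
m=((hsv[...,0]<14)&(hsv[...,1]>150)&(hsv[...,2]>60)&(W[...,2]>.026)&(W[...,2]<.04)).astype(np.uint8)
m=cv2.morphologyEx(m,cv2.MORPH_CLOSE,np.ones((3,3)));
n,l,st,c=cv2.connectedComponentsWithStats(m)
for i in range(1,n):
    if st[i,4]>300:
        cn=max(cv2.findContours((l==i).astype(np.uint8),0,2)[0],key=cv2.contourArea)
        print(st[i],cv2.minAreaRect((ray(cn[:,0,:],C,.032)[:,:2]*1000).astype(np.float32)))
msk=((W[...,2]>.040)&(W[...,2]<.052)&(W[...,0]>.38)&(W[...,0]<.6)&(W[...,1]>.06)&(W[...,1]<.17)).astype(np.uint8)
cn=max(cv2.findContours(msk,0,2)[0],key=cv2.contourArea)
print('scanner',cv2.minAreaRect((ray(cn[:,0,:],C,.046)[:,:2]*1000).astype(np.float32)))
E
```

```text
13.55 [0.49427286 0.14197544 0.28328239] [-0.01  0.01 -0.01 -0.   -0.   -0.    0.01]
[  225    51   103   162 11299] ((486.57159423828125, 199.12893676757812), (110.65830993652344, 170.44850158691406), 7.002989292144775)
scanner ((500.4775695800781, 100.06938934326172), (148.0361785888672, 29.654281616210938), 6.174776554107666)
```

View pics/f_w.png

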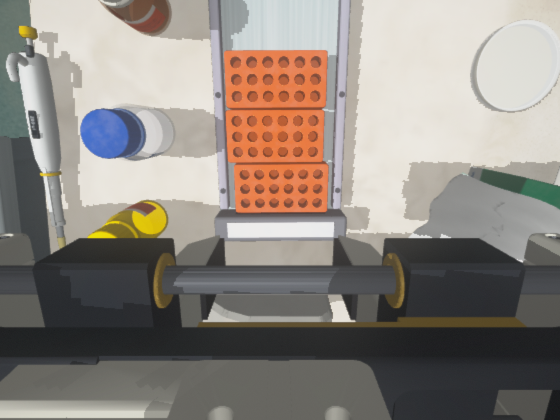

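```bash
python3 - <<'E'
from h import *
f=load('f_w'); p=f['p']; C=cam('wrist',f['tp'],f['rv']); W=cloud(f['d'],C)
o=np.array([.4864,.2292]);c,s=np.cos(np.radians(6.2)),np.sin(np.radians(6.2))
hsv=cv2.cvtColor(p,cv2.COLOR_RGB2HSV)
m=((hsv[...,0]<14)&(hsv[...,1]>150)&(hsv[...,2]>60))
for u in range(232,325,15):
    v=np.where(m[:,u])[0]; P=ray([(u,v[0]-.5),(u,v[-1]+.5)],C,.032); r=P[:,:2]-o
    gaps=[int(x) for x in v[:-1][np.diff(v)>1]]
    # stop face: last row orange at z top of scanner .046
    Q=ray((u,v[-1]+.5),C,.046)[:,:2]-o
    print(u,v[0],v[-1],((-r[:,0]*s+r[:,1]*c)*1000).round(1),'stopedge',((-Q[:,0]*s+Q[:,1]*c)*1000).round(1),gaps)
cv2.imwrite('pics/f_z.png',cv2.resize(p[40:245,205:355,::-1],None,fx=3.9,fy=2.9,interpolation=cv2.INTER_CUBIC))
E
```

```text
232 51 161 [ 55.1 -57.3] stopedge [-55.7] [57, 75, 94, 107, 118]
247 51 212 [  55.1 -116.1] stopedge [-112.2] [58, 77, 80, 176, 189, 199, 202]
262 51 210 [  55.1 -113.7] stopedge [-109.9] [61, 189, 202]
277 51 211 [  55.1 -115. ] stopedge [-111.] [188, 201]
292 51 211 [  55.1 -115. ] stopedge [-111.] [200]
307 51 211 [  55.1 -115. ] stopedge [-111.] []
322 51 211 [  55.1 -115. ] stopedge [-111.] [51, 56, 106, 158]
```

View pics/f_z.png

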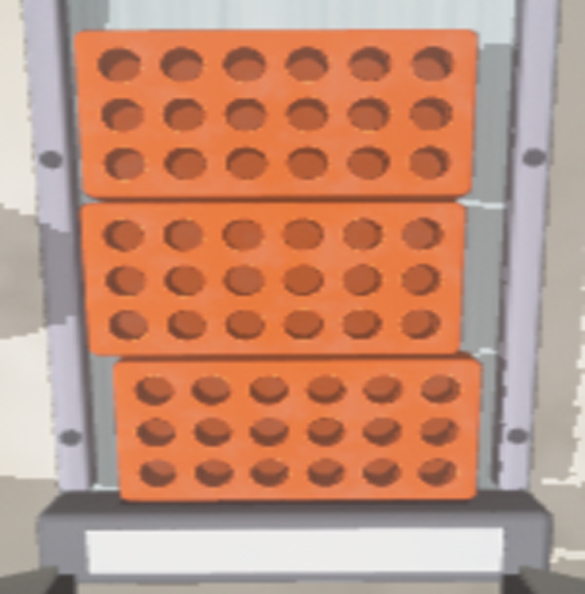

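All three racks touch each other and the scanner head: the seams at rows 107 and 162 are closed and the front rack meets the head at row 211. Next is the start box pose, from the first frames.

```bash
python3 - <<'E'
from h import *
for n in ['scene','side']:
    f=np.load(f'pics/a_{n}.npz'); C=cam(n); W=cloud(f['d'],C); X=W
    base=(X[...,0]>.28)&(X[...,0]<.48)&(X[...,1]>-.46)&(X[...,1]<-.24)
    for nm,lo,hi in(('cover',.074,.088),('lug',.1,.118),('boxtop',.039,.049)):
        m=(base&(X[...,2]>lo)&(X[...,2]<hi)); 
        if m.sum()>5:
            P=W[m]; print(n,nm,m.sum(),P.mean(0).round(4),cv2.minAreaRect((P[:,:2]*1000).astype(np.float32)))
E
```

```text
scene cover 642 [ 0.3892 -0.328   0.0809] ((394.25421142578125, -317.06439208984375), (91.0972900390625, 86.2155532836914), 10.21017074584961)
scene lug 115 [ 0.3687 -0.3239  0.109 ] ((371.1126403808594, -322.1731872558594), (44.68755340576172, 13.959307670593262), 8.16124153137207)
scene boxtop 741 [ 0.3663 -0.3417  0.0444] ((394.2356872558594, -319.03057861328125), (144.2428741455078, 110.35923767089844), 9.288801193237305)
side cover 296 [ 0.3972 -0.3051  0.0831] ((394.02471923828125, -314.6510009765625), (85.60624694824219, 96.46609497070312), 9.73476791381836)
side lug 52 [ 0.3725 -0.3184  0.1098] ((372.89508056640625, -317.96197509765625), (16.200010299682617, 35.740684509277344), 86.33642578125)
side boxtop 212 [ 0.3889 -0.2988  0.0458] ((394.9959716796875, -315.36126708984375), (140.44778442382812, 118.93753814697266), 11.900636672973633)
```

send_rows:
  deltas:
    - {"claw":0.35,"travel":[-25,-12,-5],"dr":[0,0,5]}
    - {"claw":0.35,"travel":[-65,-31,-10],"dr":[0,0,12]}
    - {"claw":0.35,"travel":[-105,-50,-15],"dr":[0,0,20]}
    - {"claw":0.35,"travel":[-145,-70,-17],"dr":[0,0,28]}
    - {"claw":0.35,"travel":[-185,-89,-17],"dr":[0,0,36]}
    - {"claw":0.35,"travel":[-225,-108,-17],"dr":[0,0,44]}
    - {"claw":0.35,"travel":[-265,-128,-17],"dr":[0,0,52]}
    - {"claw":0.35,"travel":[-305,-147,-17],"dr":[0,0,60]}
    - {"claw":0.35,"travel":[-345,-166,-17],"dr":[0,0,68]}
    - {"claw":0.35,"travel":[-385,-186,-17],"dr":[0,0,75]}

```text
clock: 14.6
tcp_pos: [0.3515, -0.2613, 0.2984]
ee_rot: [-3.086, -0.576, -0.006]
wrist_force: [1.2, 0.0, 0.3]
opening: 0.0595
```

```bash
python3 - <<'E'
from h import *
s=sensors.state();R=Ro.from_rotvec(s['ee_rot']).as_matrix();print(s['clock'],s['tcp_pos'],s['joint_pos'].round(2))
print((R.T@(np.array([.33,-.33,.30])-s['tcp_pos'])*1000).round(1),np.degrees(np.arctan2(R[1,0],R[0,0])))
E
```

```text
14.6 [ 0.3515188  -0.26133932  0.29842525] [ 0.22  0.08  0.38  2.07 -0.04  1.   -0.58]
[-44.8  56.3  -1.9] 21.13314919695686
```

send_rows:
  deltas:
    - {"claw":0.35,"travel":[-20,25,0],"dr":[0,0,5]}
    - {"claw":0.35,"travel":[-38,48,0],"dr":[0,0,10]}
    - {"claw":0.35,"travel":[-45,56,0],"dr":[0,0,11.5]}
    - {"claw":0.35,"travel":[-45,56,0],"dr":[0,0,11.5]}
    - {"claw":0.35,"travel":[-45,56,0],"dr":[0,0,11.5]}

```text
clock: 15.1
tcp_pos: [0.3306, -0.3281, 0.2977]
ee_rot: [-3.126, -0.269, -0.004]
wrist_force: [-0.3, 0.5, -0.9]
opening: 0.0595
```

```bash
python3 - <<'E'
from h import *
p,d,s=grab('wrist','g_w');R=Ro.from_rotvec(s['ee_rot']).as_matrix();print(s['clock'],s['tcp_pos'],s['joint_pos'].round(2),np.degrees(np.arctan2(R[1,0],R[0,0])),s['dq'].round(2))
f=load('g_w'); C=cam('wrist',f['tp'],f['rv']); W=cloud(f['d'],C);X=W
base=(X[...,0]>.28)&(X[...,0]<.5)&(X[...,1]>-.46)&(X[...,1]<-.2)
for nm,lo,hi in(('cover',.076,.086),('lug',.108,.118),('boxtop',.040,.048)):
    m=(base&(X[...,2]>lo)&(X[...,2]<hi)).astype(np.uint8); P=W[m>0]; print(nm,len(P),P.mean(0).round(4),cv2.minAreaRect((P[:,:2]*1000).astype(np.float32)))
m=(X[...,2]>.03)&(X[...,0]>.48)&(X[...,1]<-.28)&(X[...,1]>-.42);P=W[m];print('flask',P.mean(0),P.min(0),P.max(0))
E
```

```text
15.1 [ 0.33058235 -0.32813643  0.29767267] [ 0.31  0.14  0.45  2.01 -0.08  1.01 -0.59] 9.83643208965238 [-0.01 -0.01 -0.01  0.01  0.   -0.    0.  ]
cover 8037 [ 0.3999 -0.3009  0.0805] ((404.7059326171875, -279.2569580078125), (189.672607421875, 112.2044448852539), 70.85791778564453)
lug 644 [ 0.3789 -0.3113  0.1118] ((420.63897705078125, -270.2142333984375), (177.68466186523438, 29.66573143005371), 44.776344299316406)
boxtop 5064 [ 0.3948 -0.3057  0.0437] ((389.30450439453125, -293.34942626953125), (175.38059997558594, 219.42494201660156), 89.38968658447266)
flask [ 0.5115564  -0.3389674   0.04606744] [ 0.50241375 -0.35752881  0.03003468] [ 0.52710348 -0.32114684  0.07463456]
```

View pics/g_w.png

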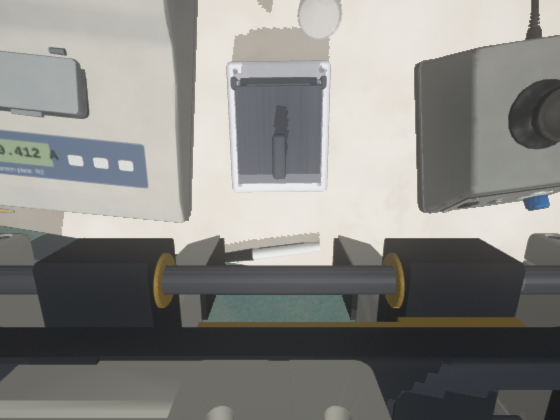

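```bash
python3 - <<'E'
from h import *
f=load('g_w'); p=f['p'];C=cam('wrist',f['tp'],f['rv']); W=cloud(f['d'],C);X=W
base=np.zeros(X.shape[:2],bool); base[50:200,222:340]=1
for nm,lo,hi in(('cover',.072,.088),('lug',.105,.12),('boxtop',.036,.050)):
    m=(base&(X[...,2]>lo)&(X[...,2]<hi)).astype(np.uint8); m=cv2.morphologyEx(m,cv2.MORPH_OPEN,np.ones((3,3)));P=W[m>0]; print(nm,len(P),P.mean(0).round(4),cv2.minAreaRect((P[:,:2]*1000).astype(np.float32)))
for xx in np.arange(.28,.56,.03):
    for yy in (-.26,-.25,-.24,-.23,-.22,-.20):
        m=(abs(X[...,0]-xx)<.006)&(abs(X[...,1]-yy)<.004); print(f'{np.nanmax(X[m][:,2]) if m.any() else 0:.3f}',end=' ')
    print(round(xx,2))
cv2.imwrite('pics/g_z.png',cv2.resize(p[50:200,215:345,::-1],None,fx=4,fy=4,interpolation=cv2.INTER_CUBIC))
E
```

```text
cover 6947 [ 0.3959 -0.3154  0.0806] ((392.488525390625, -316.0201110839844), (85.5461654663086, 82.20448303222656), 10.314778327941895)
lug 593 [ 0.3712 -0.3199  0.1121] ((370.60797119140625, -319.94854736328125), (39.29945755004883, 11.791189193725586), 10.111943244934082)
boxtop 4706 [ 0.3948 -0.3158  0.0435] ((392.76239013671875, -315.84478759765625), (140.5172882080078, 110.13036346435547), 10.456201553344727)
0.001 0.001 0.001 0.001 0.050 0.052 0.28
0.001 0.001 0.001 0.002 0.062 0.063 0.31
0.332 0.317 0.307 0.001 0.067 0.070 0.34
0.001 0.001 0.001 0.002 0.071 0.077 0.37
0.045 0.001 0.002 0.001 0.001 0.079 0.4
0.057 0.042 0.002 0.002 0.002 0.085 0.43
0.040 0.001 0.001 0.001 0.002 0.106 0.46
0.001 0.001 0.001 0.002 0.001 0.000 0.49
0.001 0.002 0.001 0.001 0.001 0.000 0.52
0.000 0.000 0.000 0.000 0.000 0.000 0.55
```

View pics/g_z.png

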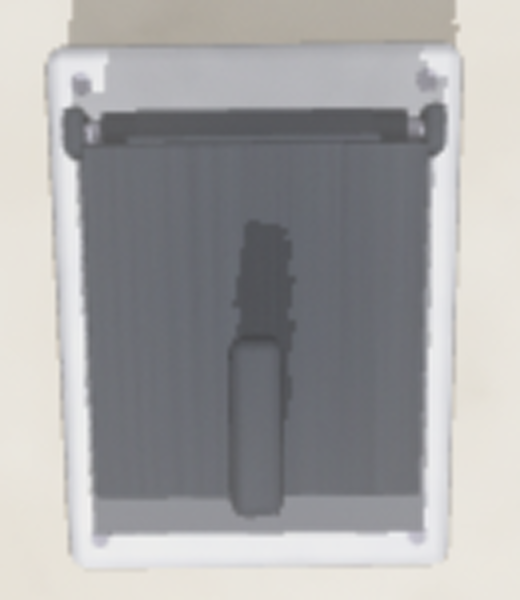

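```bash
python3 - <<'E'
from h import *
s=sensors.state();R=Ro.from_rotvec(s['ee_rot']).as_matrix();print(R.round(3))
print((R.T@(np.array([.3704,-.3199,.152])-s['tcp_pos'])*1000).round(1))
E
```

```text
[[ 0.985  0.171  0.002]
 [ 0.171 -0.985  0.005]
 [ 0.003 -0.004 -1.   ]]
[ 40.   -0.5 145.9]
```

send_rows:
  deltas:
    - {"claw":0.5,"travel":[15,0,10],"dr":[0,0,0]}
    - {"claw":0.5,"travel":[35,0,30],"dr":[0,0,-0.5]}
    - {"claw":0.5,"travel":[40,0,60],"dr":[0,0,-0.5]}
    - {"claw":0.5,"travel":[40,0,90],"dr":[0,0,-0.5]}
    - {"claw":0.5,"travel":[40,0,105],"dr":[0,0,-0.5]}
    - {"claw":0.5,"travel":[40,0,110],"dr":[0,0,-0.5]}
    - {"claw":0.5,"travel":[40,0,110],"dr":[0,0,-0.5]}

```text
clock: 15.85
tcp_pos: [0.3708, -0.3193, 0.1875]
ee_rot: [-3.123, -0.287, -0.003]
wrist_force: [-0.1, -0.3, 0.4]
opening: 0.046
```

```bash
python3 - <<'E'
from h import *
s=sensors.state();R=Ro.from_rotvec(s['ee_rot']).as_matrix();print(R.round(3),s['tcp_pos'],s['opening'])
print((R.T@(np.array([.3704,-.3199,.152])-s['tcp_pos'])*1000).round(1))
E
```

```text
[[ 0.983  0.182  0.002]
 [ 0.182 -0.983  0.006]
 [ 0.003 -0.005 -1.   ]] [ 0.37075785 -0.31925975  0.18748202] 0.0459637651450705
[-0.6  0.8 35.5]
```

send_rows:
  deltas:
    - {"claw":0.5,"travel":[0,1,18],"dr":[0,0,0]}
    - {"claw":0.5,"travel":[0,1,30],"dr":[0,0,0]}
    - {"claw":0.5,"travel":[0,1,35],"dr":[0,0,0]}
    - {"claw":0.95,"travel":[0,1,35],"dr":[0,0,0]}
    - {"claw":0.95,"travel":[0,1,35],"dr":[0,0,0]}
    - {"claw":0.95,"travel":[0,1,35],"dr":[0,0,0]}
    - {"claw":0.95,"travel":[0,1,35],"dr":[0,0,0]}
    - {"claw":0.95,"travel":[0,1,35],"dr":[0,0,0]}
    - {"claw":0.95,"travel":[0,1,35],"dr":[0,0,0]}
    - {"claw":0.95,"travel":[0,1,35],"dr":[0,0,0]}
  squeeze: 8

```text
clock: 16.85
tcp_pos: [0.3712, -0.3206, 0.1528]
ee_rot: [-3.124, -0.287, -0.004]
wrist_force: [-0.9, -1.3, 1.2]
opening: 0.0118
```

```bash
python3 - <<'E'
from h import *
s=sensors.state();R=Ro.from_rotvec(s['ee_rot']).as_matrix();print(s['tcp_pos'],s['opening'],s['wrist_force'],s['joint_pos'].round(2))
E
```

```text
[ 0.37124209 -0.32062433  0.15283913] 0.011806920160033001 [-0.87777473 -1.3291241   1.17622197] [ 0.35  0.41  0.37  2.08 -0.24  0.7  -0.51]
```

send_rows:
  deltas:
    - {"claw":0.95,"travel":[5,0,-6],"dr":[0,0,0]}
    - {"claw":0.95,"travel":[10,0,-11],"dr":[0,0,0]}
    - {"claw":0.95,"travel":[16,0,-16],"dr":[0,0,0]}
    - {"claw":0.95,"travel":[23,0,-20],"dr":[0,0,0]}
    - {"claw":0.95,"travel":[30,0,-24],"dr":[0,0,0]}
    - {"claw":0.95,"travel":[36,0,-27],"dr":[0,0,0]}
    - {"claw":0.95,"travel":[43,0,-30],"dr":[0,0,0]}
    - {"claw":0.95,"travel":[51,0,-32],"dr":[0,0,0]}
    - {"claw":0.95,"travel":[58,0,-33],"dr":[0,0,0]}
    - {"claw":0.95,"travel":[66,0,-33.5],"dr":[0,0,0]}

```text
clock: 17.85
tcp_pos: [0.4368, -0.3086, 0.1868]
ee_rot: [-3.124, -0.287, -0.005]
wrist_force: [-1.1, -0.7, 2.4]
opening: 0.0117
```

```bash
python3 - <<'E'
from h import *
grab('side','i_side'); p,d,s=grab('scene','i_s');print(s['clock'],s['tcp_pos'],s['wrist_force'],s['opening'])
im=np.hstack([cv2.resize(cv2.imread('pics/i_side.png')[90:200,230:380],(380,280)),cv2.resize(cv2.imread('pics/i_s.png')[210:360,270:470],(373,280))]);cv2.imwrite('pics/i.png',im)
E
```

```text
17.9 [ 0.43847699 -0.30825317  0.18684352] [ 0.62337466 -0.87238977  2.84768062] 0.012019998671325062
```

View pics/i.png

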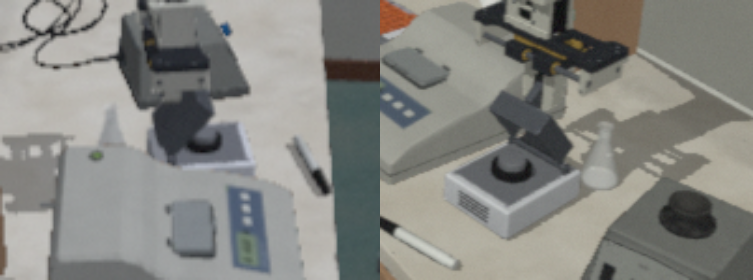

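send_rows:
  deltas:
    - {"claw":0.95,"travel":[6,0,0],"dr":[0,0,0]}
    - {"claw":0.95,"travel":[13,0,1],"dr":[0,0,0]}
    - {"claw":0.95,"travel":[21,0,2],"dr":[0,0,0]}
    - {"claw":0.95,"travel":[28,0,4],"dr":[0,0,0]}
    - {"claw":0.95,"travel":[35,0,7],"dr":[0,0,0]}
    - {"claw":0.95,"travel":[41,0,10],"dr":[0,0,0]}
    - {"claw":0.95,"travel":[43,0,11],"dr":[0,0,0]}
    - {"claw":0.95,"travel":[43,0,11],"dr":[0,0,0]}

```text
clock: 18.75
tcp_pos: [0.4812, -0.3004, 0.1759]
ee_rot: [-3.125, -0.29, -0.009]
wrist_force: [2.6, -1.0, 0.4]
opening: 0.0121
```

```bash
python3 - <<'E'
from h import *
grab('side','j_side'); p,d,s=grab('scene','j_s');print(s['clock'],s['tcp_pos'],s['wrist_force'],s['opening'])
im=np.hstack([cv2.resize(cv2.imread('pics/j_side.png')[90:200,230:380],(380,280)),cv2.resize(cv2.imread('pics/j_s.png')[210:360,270:470],(373,280))]);cv2.imwrite('pics/j.png',im)
E
```

```text
18.8 [ 0.48106199 -0.30040885  0.17604914] [ 2.1828627  -0.26779328  0.40596864] 0.012021695056572596
```

View pics/j.png

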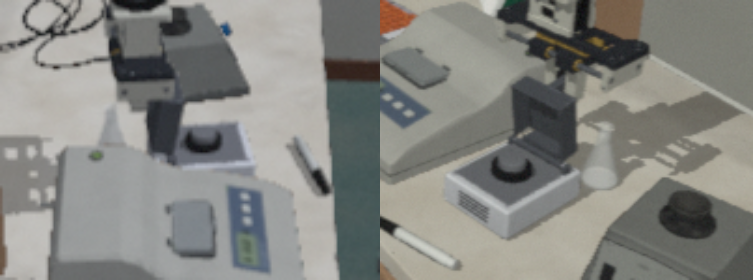

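send_rows:
  deltas:
    - {"claw":0.75,"travel":[0,0,0],"dr":[0,0,0]}
    - {"claw":0.65,"travel":[0,0,0],"dr":[0,0,0]}
    - {"claw":0.65,"travel":[0,0,0],"dr":[0,0,0]}
    - {"claw":0.65,"travel":[6,0,-5],"dr":[0,0,0]}
    - {"claw":0.65,"travel":[12,0,-15],"dr":[0,0,0]}
    - {"claw":0.65,"travel":[15,0,-35],"dr":[0,0,0]}
    - {"claw":0.65,"travel":[15,0,-60],"dr":[0,0,0]}
    - {"claw":0.65,"travel":[15,0,-90],"dr":[0,0,0]}
    - {"claw":0.65,"travel":[10,0,-110],"dr":[0,0,0]}

```text
clock: 19.75
tcp_pos: [0.4919, -0.2989, 0.2892]
ee_rot: [-3.126, -0.292, -0.014]
wrist_force: [-0.4, 0.4, 0.3]
opening: 0.0326
```

```bash
python3 - <<'E'
from h import *
grab('side','k_side'); p,d,s=grab('scene','k_s');R=Ro.from_rotvec(s['ee_rot']).as_matrix();print(s['clock'],s['tcp_pos'],s['wrist_force'],s['opening'])
im=np.hstack([cv2.resize(cv2.imread('pics/k_side.png')[90:200,230:380],(380,280)),cv2.resize(cv2.imread('pics/k_s.png')[210:360,270:470],(373,280))]);cv2.imwrite('pics/k.png',im)
y=np.radians(10.35)
b=np.array([.3928-.004*np.cos(y),-.3159-.004*np.sin(y)])
W=cloud(d,cam('scene'));m=np.hypot(W[...,0]-b[0],W[...,1]-b[1])<.012;print('button z',np.nanmedian(W[m][:,2]),m.sum())
print(b,(R.T@(np.array([*b,.26])-s['tcp_pos'])*1000).round(1))
E
```

```text
19.8 [ 0.491798   -0.30041211  0.29218619] [-0.43334598 -0.87444232  1.90867992] 0.032522077007478216
button z 0.06626144595916772 42
[ 0.38886509 -0.31661864] [-104.5   -3.    30.9]
```

View pics/k.png

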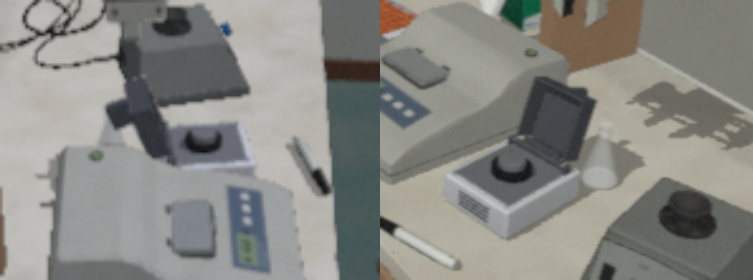

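send_rows:
  deltas:
    - {"claw":1,"travel":[-20,0,0],"dr":[0,0,0]}
    - {"claw":1,"travel":[-55,-1,10],"dr":[0,0,0]}
    - {"claw":1,"travel":[-85,-2,25],"dr":[0,0,0]}
    - {"claw":1,"travel":[-101,-3,50],"dr":[0,0,0]}
    - {"claw":1,"travel":[-104,-3,80],"dr":[0,0,0]}
    - {"claw":1,"travel":[-104,-3,110],"dr":[0,0,0]}
    - {"claw":1,"travel":[-104,-3,125],"dr":[0,0,0]}
    - {"claw":1,"travel":[-104,-3,130],"dr":[0,0,0]}
    - {"claw":1,"travel":[-104,-3,130],"dr":[0,0,0]}
    - {"claw":1,"travel":[-104,-3,130],"dr":[0,0,0]}

```text
clock: 20.85
tcp_pos: [0.3911, -0.3167, 0.1599]
ee_rot: [3.127, 0.29, 0.02]
wrist_force: [-0.5, -0.2, 1.0]
opening: 0.0005
```

```bash
python3 - <<'E'
from h import *
grab('side','l_side'); p,d,s=grab('scene','l_s');R=Ro.from_rotvec(s['ee_rot']).as_matrix();print(s['clock'],s['tcp_pos'],s['wrist_force'],s['opening'],R.round(3))
im=np.hstack([cv2.resize(cv2.imread('pics/l_side.png')[90:200,230:380],(380,280)),cv2.resize(cv2.imread('pics/l_s.png')[210:360,270:470],(373,280))]);cv2.imwrite('pics/l.png',im)
print((R.T@(np.array([.3889,-.3166,.132])-s['tcp_pos'])*1000).round(1))
E
```

```text
20.9 [ 0.39127875 -0.31676183  0.16017526] [-0.42658196 -0.22936632 -0.32536236] 0.0003851771313045457 [[ 0.983  0.184  0.013]
 [ 0.184 -0.983 -0.   ]
 [ 0.013  0.002 -1.   ]]
[-2.7 -0.7 28.1]
```

View pics/l.png

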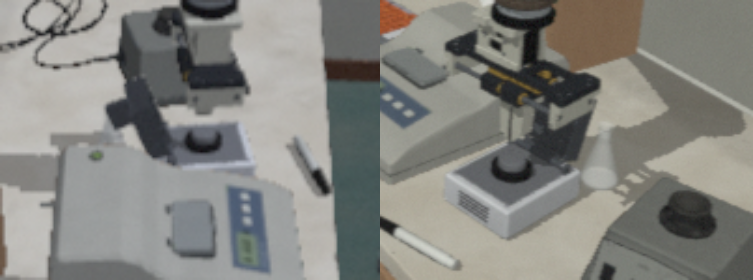

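send_rows:
  deltas:
    - {"claw":1,"travel":[-3,-1,8],"dr":[0,0,0]}
    - {"claw":1,"travel":[-3,-1,16],"dr":[0,0,0]}
    - {"claw":1,"travel":[-3,-1,22],"dr":[0,0,0]}
    - {"claw":1,"travel":[-3,-1,25],"dr":[0,0,0]}
    - {"claw":1,"travel":[-3,-1,25],"dr":[0,0,0]}

```text
clock: 21.45
tcp_pos: [0.3881, -0.3161, 0.1345]
ee_rot: [3.128, 0.289, 0.019]
wrist_force: [0.6, 0.4, -0.0]
opening: 0.0004
```

send_rows:
  deltas:
    - {"claw":1,"travel":[0,0,2],"dr":[0,0,0]}
    - {"claw":1,"travel":[0,0,3],"dr":[0,0,0]}
    - {"claw":1,"travel":[0,0,3],"dr":[0,0,0]}

```text
clock: 21.75
tcp_pos: [0.3882, -0.3162, 0.1316]
ee_rot: [3.128, 0.289, 0.019]
wrist_force: [0.2, 0.9, 0.8]
opening: 0.0004
```

send_rows:
  deltas:
    - {"claw":1,"travel":[0,0,1],"dr":[0,0,0]}
    - {"claw":1,"travel":[0,0,2],"dr":[0,0,0]}
    - {"claw":1,"travel":[0,0,2],"dr":[0,0,0]}

```text
clock: 22.05
tcp_pos: [0.3882, -0.3162, 0.1296]
ee_rot: [3.127, 0.289, 0.019]
wrist_force: [0.0, 1.2, 3.1]
opening: 0.0006
```

send_rows:
  deltas:
    - {"claw":1,"travel":[0,0,3],"dr":[0,0,0]}
    - {"claw":1,"travel":[0,0,6],"dr":[0,0,0]}
    - {"claw":1,"travel":[0,0,9],"dr":[0,0,0]}
    - {"claw":1,"travel":[0,0,9],"dr":[0,0,0]}
    - {"claw":1,"travel":[0,0,9],"dr":[0,0,0]}

```text
clock: 22.55
tcp_pos: [0.3884, -0.3166, 0.1248]
ee_rot: [-3.127, -0.288, -0.023]
wrist_force: [-13.1, 11.1, 53.4]
opening: 0.0007
```

send_rows:
  deltas:
    - {"claw":1,"travel":[0,0,2],"dr":[0,0,0]}
    - {"claw":1,"travel":[0,0,2],"dr":[0,0,0]}
    - {"claw":1,"travel":[0,0,2],"dr":[0,0,0]}

```text
clock: 22.85
tcp_pos: [0.3882, -0.3166, 0.1252]
ee_rot: [-3.126, -0.287, -0.025]
wrist_force: [-8.3, 6.3, 33.6]
opening: 0.0002
```

send_rows:
  deltas:
    - {"claw":1,"travel":[0,0,-6],"dr":[0,0,0]}
    - {"claw":1,"travel":[0,0,-20],"dr":[0,0,0]}
    - {"claw":1,"travel":[0,0,-50],"dr":[0,0,0]}
    - {"claw":1,"travel":[0,0,-90],"dr":[0,0,0]}
    - {"claw":1,"travel":[-15,0,-130],"dr":[0,0,0]}
    - {"claw":1,"travel":[-40,0,-165],"dr":[0,0,0]}
    - {"claw":1,"travel":[-60,0,-190],"dr":[0,0,0]}
    - {"claw":1,"travel":[-60,0,-190],"dr":[0,0,0]}
    - {"claw":1,"travel":[-60,0,-190],"dr":[0,0,0]}

```text
clock: 23.75
tcp_pos: [0.3266, -0.3283, 0.3147]
ee_rot: [-3.127, -0.286, -0.028]
wrist_force: [0.1, -0.3, -0.8]
opening: 0.0007
```

```bash
python3 - <<'E'
from h import *
grab('side','m_side'); grab('scene','m_s'); p,d,s=grab('wrist','m_w');print(s['clock'],s['tcp_pos'],s['wrist_force'])
im=np.vstack([np.hstack([cv2.resize(cv2.imread('pics/m_side.png')[90:200,230:380],(380,280)),cv2.resize(cv2.imread('pics/m_s.png')[140:360,170:470],(380,280))]),np.hstack([cv2.resize(cv2.imread('pics/m_side.png')[180:380,150:400],(380,300)),cv2.resize(cv2.imread('pics/m_w.png'),(380,300))])]);cv2.imwrite('pics/m.png',im)
W=cloud(d,cam('wrist',s['tcp_pos'],s['ee_rot']));b=(.3889,-.3166);m=np.hypot(W[...,0]-b[0],W[...,1]-b[1])<.01;print('button z',np.nanmedian(W[m][:,2]),m.sum())
E
```

```text
23.85 [ 0.32675133 -0.3274166   0.31318461] [ 0.79586811  0.76828378 -0.35176665]
button z 0.06570551935498914 279
```

View pics/m.png

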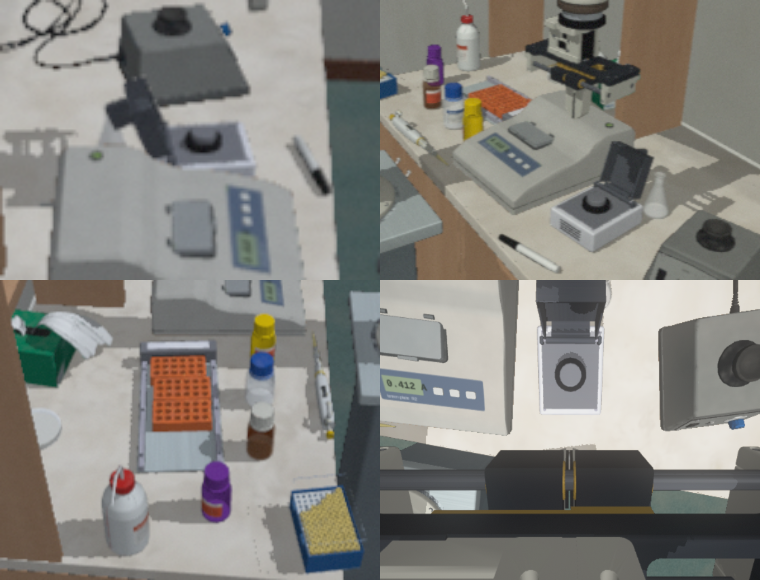

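```bash
python3 -c "
from rig import job; print(job.sign_off())"
```

```text
the job is handed in; nothing more can be done
None
```

The job is done and handed in at about 24 s of the 72 s allowed.

- **Bottle:** I gripped the amber bottle by its cap, lifted it off the bed and set it upright on bare worktop at about (0.336, 0.314). It was still standing in the last pictures.
- **Racks:** I pushed the three racks home without lifting them, using two fingertips on the rear one until they stalled at about 13 N. The seams looked closed and parallel, and the front rack met the scanner head. The row measured about 170 mm against the nominal 174 mm, a slightly larger difference than the 2 mm calibration explains. The front rack sits about 6–7 mm to one side of the other two, as it did at the start.
- **Cover:** I swung it over by its lug and let go. It fell onto its stop and was still open, with nothing holding it, in the last pictures.
- **Button:** It went down about 6 mm to its bottom stop and stayed there for roughly 0.5–0.6 s, estimated from the timing of the moves. The wrist force was highest here, at 53 N on the fingertips. After release the button top read 65.7 mm, against about 66 mm before.
- **Bystanders:** The white, wash, purple and yellow bottles and the flask looked undisturbed in the last pictures. I judged that by eye and did not re-measure them.

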